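# Refit the small burner of a table-top gas stove

### The arm

A 7-joint arm with a two-finger parallel gripper is mounted at the origin on the work surface. World frame = base frame: x ahead of the robot, y to its left, z up, the work surface at z = 0. Lengths are in m, angles in rad, forces in N, time in s.
With the tool pointing down it reaches from about 0.4 to 0.875 m from the base axis. Payload 6.5 kg.
Tool frame: the origin (TCP) lies on the mounting face of the last link; the fingertips stand 173 mm ahead of it and the grasp point (between the pads) lies 155 mm ahead of it; z points along the fingers, y is the line along which they close (so a half turn about z gives the same grasp; the last joint's range is limited). The gripper opens to 85 mm and grips with 20 to 120 N. Pads are 22 mm wide; open, the fingers measure 114 mm over their backs; the gripper's body (76 mm by 85 mm) begins 54 mm behind the grasp point. The pads swing forward as they close: fully open they stand 13 mm farther back than shut.
Start: joints at [1.081, 0.536, -0.004, 1.538, 0.003, 1.067, -0.071], TCP at [0.267, -0.592, 0.405] pointing down, gripper open.
Joint ranges: [-2.7, 2.7], [-0.37, 2.16], [-1.27, 1.26], [0.24, 2.4], [-1.31, 4.45], [0.19, 1.91], [-2.76, 2.76]. Speed limits (rad/s): [2.39, 2.39, 3.14, 3.14, 3.14, 3.14, 3.14].

### API

Orientations are given as [roll, pitch, yaw] about the fixed x, y, z axes, in that order (R = Rz(yaw) Ry(pitch) Rx(roll)).
In Python, from bench import monitor, vision, robot, nets gives the robot as it stands. The module is installed in compiled form; this text tells all that it offers.
- The arm moves only by the tool move_arm, never from a script. Its argument "series" is a list of rows, each a list of 7 numbers: the turn, a rotation vector about the tool's x, y, z in degrees, then the shift along the tool's x, y, z in mm, then the opening in per cent of the stroke, from 0 (shut) to 100 (fully open). In form: [[rx, ry, rz, tx, ty, tz, jaw], ...]. A call has 1 to 8 rows; each row shifts and turns the commanded pose from where the row before left it, along the tool's axes as they then stand; what a row does not reach is not made up. A row lasts 1/12 s, in which the tool goes at most 41.7 mm and 7.16 degrees, less where a joint would pass 70% of its speed; a pose out of reach is approached as far as the arm can. A call with a gripper value outside its range is refused whole. The fingers move at their own pace and stop on an object; "squeeze" is the grip in N (left out, the last holds). Time passes only in rows, so rows that do not move let the fingers close. It gives the time, the measured TCP pose, the force, the opening and the grip force at its end, in the units of the state.
- monitor.observe(): the state, without advancing time (a new reading comes with each control period).
- vision.get_image(name): name is "side" or "top" or "wrist"; returns the picture (480x640x3 uint8, blue, green, red); there is no depth.
- vision.camera_params(name): a dict with "fx", "fy", "cx", "cy" (pixels), "k1" (the pictures are not rectified: a ray, as slopes to the right and down, at radius r is drawn at 1 + k1 r^2 times it, then the intrinsics apply), "world_to_cam" (4x4, takes a point from world to camera coordinates). Camera axes: x right, y down, z forward; pixel columns grow to the right and rows downward; lengths in m; the calibration is good to about 2 mm. A picture is of the moment at which its call begins: read the wrist's pose just before it. camera_params takes no time and is no camera call; for the wrist camera it gives the pose at the moment of the call.
- robot.sign_off(): hands the job in; it is judged then, once.
Trained networks look in the newest picture that a camera, given by its name, has taken for a name from the list of things; names that differ only in an ending like _2 or _b are one class to them, and where a whole thing is asked for, a point or a joint stands for the part that bears it (a point fixed in the world has none). Each returns a list of dicts, best first, with "confidence" (0 to 1); they miss things now and then, are a little off and sometimes report something else, mostly with a low value. They report only what shows in the picture. A call takes as long as a camera call. They do not tell look-alikes from the thing itself.
- nets.find_in(camera, query): "uv" ([column, row] in pixels, amid what is visible of it).
The state is a dict: "time": time; "joint_pos": joint angles; "qd": joint speeds; "tau": joint torques, N m; "position": TCP position; "eef_rot": TCP orientation; "wrist_force": force on the tool from outside, world axes, zero at the start; "moment": the same for the moment, N m; "grip_width": finger opening in m; "grasp_force": force on a finger pad.
Only numpy, scipy, OpenCV 4.12 (cv2) and the standard library are available. Lean on these libraries where they do the work, as an engineer would, in place of code of your own. Each camera call takes 0.05 s, during which the arm holds its last target. There are 200 camera calls.

### The job

The small burner of the two-burner stove was taken apart for washing. Take its burner head off the drying rack, rest the stem in the burner opening and feel around with it until it drops into the hidden socket and the head sits flat and fully home on the hob top, keeping hold of it until it is right down; then take the burner cap off the rack and seat it square in the top of the head. Press either part with no more than about three kilos (30 N), keep off the spark electrode and thermocouple, and leave everything else where it is.

Things in the scene. Friction and masses are not known exactly. Their poses are not given: they have to be found in the camera images.
- burner_head: Bare aluminium burner head (the part with the stem), stem down in the mesh of the drying rack; round, yaw is of no matter. Origin on its axis in the flat underside of the skirt, z up. Skirt: 60 mm diameter, z 0 to 6 mm. Body above it: 48 mm diameter, z 6 to 26 mm; grip it there. A bore in its top, 34 mm diameter, 8 mm deep, takes the cap. About 140 g.
- burner_cap: Black enamelled cap, a disc of 50 mm diameter with a short spigot under it, spigot down on the drying rack. Origin on its axis at the bottom of the spigot, z up. Spigot: 31 mm diameter, z 0 to 5 mm. Disc: z 5 to 11.5 mm at the rim, dome to 14.5 mm. Seated, the disc lies on the head's top, the cap's origin 21 mm above the head's. About 100 g.
- stove: Stainless steel two-burner table-top gas stove, 460 x 290 mm, hob top 85 mm above the table; origin under its middle, x along its length towards the small burner, z up. Fixed. The large burner, nearer the robot, is complete and wears its black pan support (30 mm above the hob top).
- stem_tip (a point): Middle of the flat lower end of the head's stem, 34 mm below the head's origin. The stem is 14 mm in diameter with a square end (no chamfer to lead it in).
- burner (a point): Middle of the small burner's round opening (40 mm diameter) in the hob top, at hob-top height, 90 mm from the stove's middle along its x; axes as the stove's. With the stem in the socket the skirt lies on the hob top, the head's origin at this height; a stem standing beside the socket holds it 16 mm higher. Hold the head until it is down (within 6 mm of home).
- carrier_face (a point): Point on the opening's axis, 18 mm under the hob top, at the height of the flat face of the burner carrier. In that face, out of sight, is the upright blind socket for the stem: 16 mm diameter, 22 mm deep. The carrier floats on its bracket, so the socket's middle lies up to 6 mm from this point along the stove's x and up to 6 mm along its y: unmeasured, different each time.
- carrier_bracket: The carrier's bracket under the hob top; origin 85 mm under the opening's middle. Sideways the carrier stays where it is for pushes below 50 N. Downwards its face is sprung: it starts to give at about 4 N, then 1.5 N per mm, and is solid after 4 mm; it comes back up when let off.
- igniter: Spark electrode (white ceramic pin, 6 mm diameter, 17 mm above the hob top) 48 mm from the opening's middle along the stove's -x, with the thermocouple (4 mm copper pin, 16 mm high) beside it, 43 mm along -x and 21 mm along +y. Origin in the middle of the opening at hob-top height, axes as the stove's. Fragile: fingers that grip the head along the stove's y stay clear of them.
- rack: Stainless wire drying rack, 300 x 200 mm mesh of 20 mm pitch, top of the wires 45 mm above the table; origin on the table under its middle, x along its length. Fixed. The burner head, the cap and the jar lid stand along its long middle line, 100 mm apart, in any order.
- jar_lid: Steel jar lid, plain flat disc 62 mm diameter, 11 mm high, on the rack; not part of the job. Origin under its middle.
- pan_support: Black cast pan support of the small burner, 200 mm square, 30 mm high, lying to the left on the table; leave it. Origin under its middle.
- bowl: Steel mixing bowl, 150 mm diameter, 65 mm high; leave it. Origin under its middle.
- ramekin: White ramekin, 72 mm diameter, 42 mm high; leave it. Origin under its middle.
- salt_jar: Small salt jar with a steel lid, 52 mm diameter, 70 mm high, to the right of the stove; leave it. Origin under its middle.
- oil_bottle: Oil bottle, 56 mm diameter, 190 mm high; leave it. Origin under its middle.
Mind the look-alikes: they are no part of the job. What is shaped like the burner_head but blue is not meant.

How it is judged:
By the outcome, as a careful person would: the job done as asked, in the order asked, and still so for the second after the job is handed in, with the robot touching nothing.
It also fails if it takes over 72 s, if anything falls off the work surface, if the arm or the gripper's body presses on something with over 40 N, if the wrist force passes 120 N, or if a joint passes its speed limit or range.

## Working session

There is one attempt and no reset: what is moved stays moved. The work goes in short steps, Python scripts to look and compute and a tool call to move; the robot and the scene stay as the last step left them, time stands still between calls to the robot, and variables do not carry over. Pictures are saved under pics/ and viewed, at most 10 in all, crops included, and the job is handed in when it is done.

Besides the shell and the picture viewer there is one more tool, called after "Request:" by a JSON object that holds its "fn" and its "kwargs", one argument or row to a line. move_arm: Moves the arm, as the interface text tells. Its arguments: {"type":"object","properties":{"series":{"type":"array"},"squeeze":{"type":"number"}},"required":["series"]}

```bash
mkdir -p pics; cat > h.py <<'E'
import numpy as np, cv2
from bench import monitor, vision, robot, nets
from scipy.spatial.transform import Rotation as R
def ray(cam,uv,P=None):
    p=P or vision.camera_params(cam); a=(uv[0]-p['cx'])/p['fx']; b=(uv[1]-p['cy'])/p['fy']
    rd=np.hypot(a,b); r=rd
    for _ in range(30): r=rd/(1+p['k1']*r*r)
    s=r/rd if rd>0 else 1
    T=np.array(p['world_to_cam']); d=T[:3,:3].T@np.array([a*s,b*s,1]); o=-T[:3,:3].T@T[:3,3]
    return o,d
def at(cam,uv,z,P=None):
    o,d=ray(cam,uv,P); return o+d*(z-o[2])/d[2]
def proj(cam,X,P=None):
    p=P or vision.camera_params(cam); T=np.array(p['world_to_cam']); c=T[:3,:3]@np.array(X)+T[:3,3]
    a,b=c[0]/c[2],c[1]/c[2]; k=1+p['k1']*(a*a+b*b); return np.array([p['cx']+p['fx']*a*k,p['cy']+p['fy']*b*k])
E
python3 - <<'E'
from h import *
np.set_printoptions(precision=4,suppress=True)
s=monitor.observe(); print(s['position'],s['eef_rot'],s['time'],s['wrist_force'],s['grip_width'])
for c in ['top','side']:
    im=vision.get_image(c); cv2.imwrite(f'pics/{c}0.png',im)
    for q in ['burner_head','burner_cap','stove','burner','rack','jar_lid','igniter','salt_jar','oil_bottle']:
        print(c,q,[(np.round(d['uv'],1).tolist(),round(d['confidence'],2)) for d in nets.find_in(c,q)][:4])
    p=vision.camera_params(c);T=np.array(p['world_to_cam']);print(c,-T[:3,:3].T@T[:3,3],p['fx'])
E
```

```text
[ 0.2672 -0.5922  0.4038] [-3.1398  0.0001  0.4238] 0.0 [ 0.5183  0.2723 -1.1007] 0.08550433655643501
top burner_head [([251.1, 313.0], 0.94), ([202.4, 268.3], 0.83), ([271.1, 263.9], 0.69)]
top burner_cap [([204.0, 227.9], 0.84)]
top stove [([373.1, 214.5], 0.57)]
top burner [([371.9, 214.5], 0.94)]
top rack [([212.4, 224.0], 0.89)]
top jar_lid [([206.3, 191.4], 0.73), ([200.5, 229.1], 0.66)]
top igniter []
top salt_jar [([517.7, 213.7], 0.86), ([205.5, 193.8], 0.55), ([372.6, 216.8], 0.35)]
top oil_bottle [([270.0, 136.3], 0.73)]
top [0.2916 0.0081 1.4146] 525.1506588828346
side burner_head [([235.0, 226.0], 0.79), ([280.4, 231.3], 0.75), ([282.6, 162.1], 0.33)]
side burner_cap [([275.1, 193.9], 0.54)]
side stove [([341.3, 294.3], 0.85)]
side burner [([337.3, 292.2], 0.69)]
side rack [([297.3, 188.9], 0.8)]
side jar_lid [([340.1, 188.4], 0.68), ([400.5, 207.3], 0.56)]
side igniter [([399.0, 207.7], 0.32)]
side salt_jar [([381.9, 458.2], 0.66)]
side oil_bottle [([399.1, 207.7], 0.62), ([283.5, 167.3], 0.19)]
side [ 0.4069 -0.8849  0.7171] 434.34475720883637
```

View pics/top0.png

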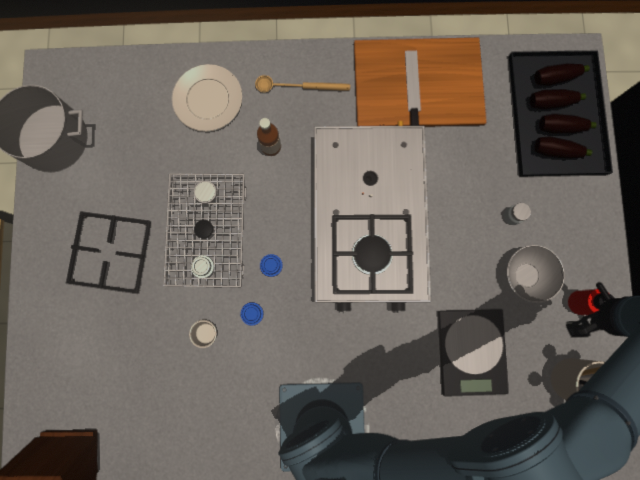

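View pics/side0.png

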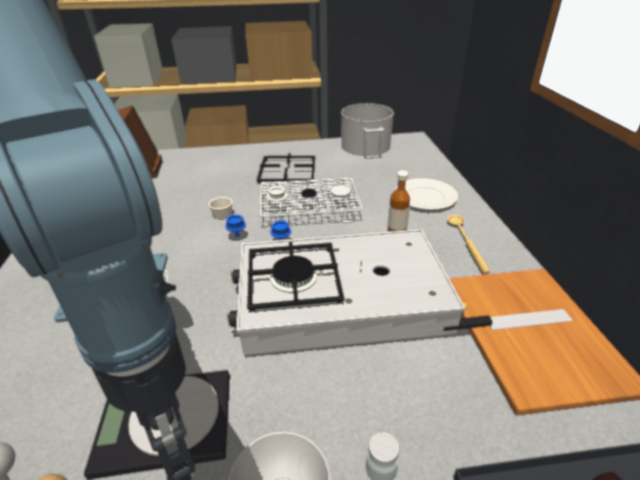

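The top view shows the stove with the small opening at (370,178) and the igniter pins near (366,194). The rack holds pale discs at (205,191) and (202,267), with the black cap between them at (204,229). Both head-shaped parts at (271,264) and (251,313) are blue, so they are look-alikes. One pale disc on the rack is the head and the other the jar lid, so I'll enlarge that area.

```bash
python3 - <<'E'
from h import *
np.set_printoptions(precision=4,suppress=True)
im=cv2.imread('pics/top0.png'); a=cv2.resize(im[165:295,155:250],None,fx=4,fy=4,interpolation=cv2.INTER_CUBIC)
b=cv2.resize(im[165:225,345:400],None,fx=7,fy=7,interpolation=cv2.INTER_CUBIC)
b=cv2.copyMakeBorder(b,0,a.shape[0]-b.shape[0],0,0,0)
cv2.imwrite('pics/c0.png',np.hstack([a,b]))
for n,uv,z in [('disc1',(205,191),.056),('cap',(204,229),.058),('disc2',(202,267),.071),('disc2 low',(202,267),.056),('open',(370.5,178),.085)]: print(n,at('top',uv,z))
for n,uv in [('c1',(316,127)),('c2',(425,126)),('c3',(315,301)),('c4',(429,301))]: print(n,at('top',uv,.085))
for n,uv in [('r1',(169,175)),('r2',(244,175)),('r3',(164,286)),('r4',(241,288))]: print(n,at('top',uv,.045))
E
```

```text
disc1 [0.6184 0.2963 0.056 ]
cap [0.5157 0.298  0.058 ]
disc2 [0.4145 0.2999 0.071 ]
disc2 low [0.4159 0.3032 0.056 ]
open [ 0.634  -0.1413  0.085 ]
c1 [ 0.7766 -0.0033  0.085 ]
c2 [ 0.7715 -0.2914  0.085 ]
c3 [0.3204 0.0112 0.085 ]
c4 [ 0.3129 -0.2752  0.085 ]
r1 [0.6682 0.3968 0.045 ]
r2 [0.6621 0.1934 0.045 ]
r3 [0.3695 0.4056 0.045 ]
r4 [0.3595 0.2032 0.045 ]
```

View pics/c0.png

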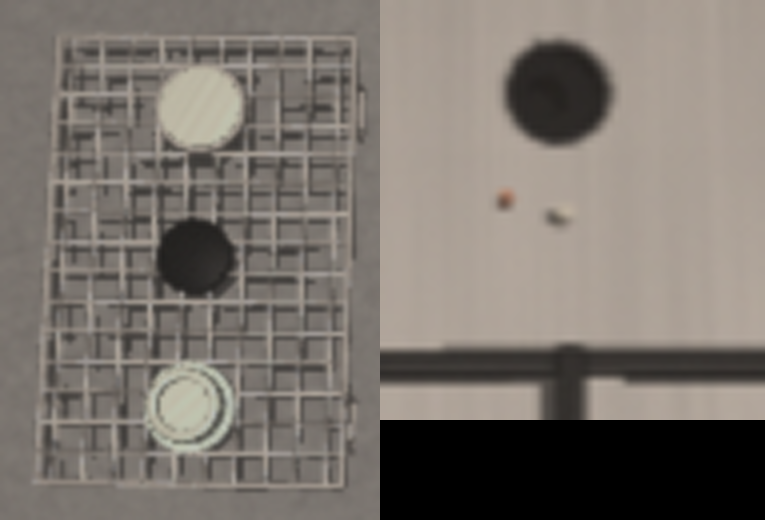

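The lower pale disc at (202,266) is the burner head: it is bare aluminium with a stepped skirt, body and bore. The disc at (205,191) is plain and flat, so it is the jar lid. The cap is at (204,229). The stove's yaw is about -0.033. Now I'll move, turning the tool so the fingers close along the stove's y.

Request:
{"fn": "move_arm", "kwargs": {
  "series": [
    [0,0,6.55,0,0,0,100],
    [0,0,6.55,0,0,0,100],
    [0,0,6.55,0,0,0,100],
    [0,0,6.55,0,0,0,100],
    [0,0,0,22,-32,0,100],
    [0,0,0,22,-32,0,100],
    [0,0,0,22,-32,0,100],
    [0,0,0,22,-32,0,100]
  ],
  "squeeze": 40
}}

```text
time: 1.67
position: [0.3603, -0.4661, 0.4048]
eef_rot: [3.141, -0.0, -0.034]
wrist_force: [1.2, -0.3, -0.4]
grip_width: 0.0854
grasp_force: 0.0
```

Request:
{"fn": "move_arm", "kwargs": {
  "series": [
    [0,0,0,22,-32,0,100],
    [0,0,0,22,-32,0,100],
    [0,0,0,22,-32,0,100],
    [0,0,0,22,-32,0,100],
    [0,0,0,22,-32,0,100],
    [0,0,0,15,-35,0,100],
    [0,0,0,0,-38,0,100],
    [0,0,0,0,-38,0,100]
  ]
}}

```text
time: 2.33
position: [0.4942, -0.1988, 0.4047]
eef_rot: [3.142, -0.001, -0.033]
wrist_force: [1.1, 0.6, 0.8]
grip_width: 0.0857
grasp_force: 0.0
```

Request:
{"fn": "move_arm", "kwargs": {
  "series": [
    [0,0,0,-7,-36,0,100],
    [0,0,0,-7,-36,0,100],
    [0,0,0,-7,-36,0,100],
    [0,0,0,-7,-36,0,100],
    [0,0,0,-7,-36,0,100],
    [0,0,0,-7,-36,0,100],
    [0,0,0,-7,-36,0,100],
    [0,0,0,-7,-36,0,100]
  ]
}}

```text
time: 3.0
position: [0.4466, 0.0905, 0.4051]
eef_rot: [-3.142, -0.001, -0.034]
wrist_force: [1.2, -0.4, 0.4]
grip_width: 0.0854
grasp_force: 0.0
```

Request:
{"fn": "move_arm", "kwargs": {
  "series": [
    [0,0,0,-7,-36,0,100],
    [0,0,0,-7,-36,0,100],
    [0,0,0,-7,-36,0,100],
    [0,0,0,-7,-36,0,100],
    [0,0,0,-7,-36,0,100],
    [0,0,0,-6,-32,0,100],
    [0,0,0,0,0,0,100]
  ]
}}

```text
time: 3.58
position: [0.4108, 0.3089, 0.4053]
eef_rot: [-3.136, 0.0, -0.025]
wrist_force: [-0.7, 0.1, 0.1]
grip_width: 0.0855
grasp_force: 0.0
```

```bash
cat > look.py <<'E'
from h import *
import sys
np.set_printoptions(precision=4,suppress=True)
def look(name):
    s=monitor.observe(); P=vision.camera_params('wrist'); im=vision.get_image('wrist'); cv2.imwrite(f'pics/{name}.png',im)
    print('pos',s['position'],s['eef_rot'],'t',s['time'],'F',np.round(s['wrist_force'],2),'w',s['grip_width']); return s,P,im
def todelta(s,d):
    return R.from_euler('xyz',s['eef_rot']).inv().apply(d)*1000
E
python3 - <<'E'
from look import *
s,P,im=look('w1')
T=np.array(P['world_to_cam']);print('cam',-T[:3,:3].T@T[:3,3],T[2,:3])
for q in ['burner_head','burner_cap','rack']: print(q,[(np.round(d['uv'],1).tolist(),round(d['confidence'],2)) for d in nets.find_in('wrist',q)][:4])
E
```

```text
pos [0.4108 0.3089 0.4053] [-3.1363  0.0001 -0.0246] t 3.5833 F [-0.73  0.14  0.06] w 0.08548291687902654
cam [0.476  0.3071 0.375 ] [-0.2602  0.0123 -0.9655]
burner_head [([327.4, 212.0], 0.73), ([465.5, 306.3], 0.68), ([515.9, 209.3], 0.6)]
burner_cap [([330.1, 98.9], 0.71)]
rack [([328.4, 128.9], 0.92)]
```

View pics/w1.png

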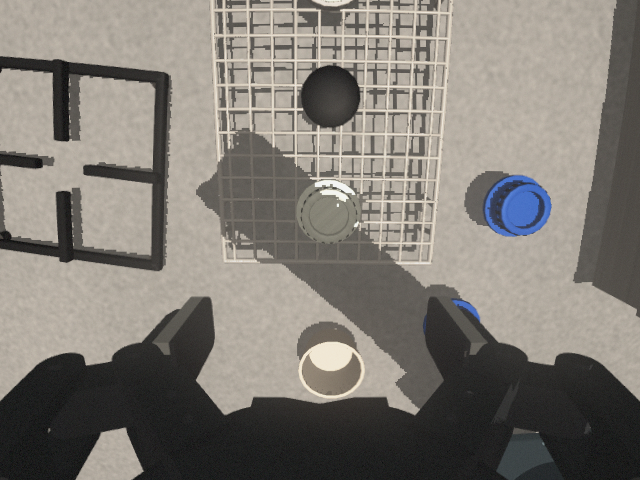

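The wrist view shows the head at about (328,212), the cap at (330,97) with the gripper above, and the blue look-alikes off to the right.

```bash
python3 - <<'E'
from look import *
P=vision.camera_params('wrist'); s=monitor.observe()
print('skirt',at('wrist',(328,211),.051,P),'bore',at('wrist',(326.5,216),.063,P),'cap',at('wrist',(330.5,96.5),.056,P))
for c in ['top']:
  print(at('top',(201.3,266.3),.071), proj('top',(.4145,.3,.071)))
# simulated outlines over the image for candidate head pos
im=cv2.imread('pics/w1.png')
t=np.linspace(0,2*np.pi,80)
x,y=at('wrist',(328,211),.051,P)[:2]
for r,z,c in [(.03,.051,(0,0,255)),(.024,.071,(0,255,0)),(.017,.071,(255,0,0)),(.030,.045,(0,0,255))]:
  for a in t:
    u=proj('wrist',(x+r*np.cos(a),y+r*np.sin(a),z),P); 
    cv2.circle(im,tuple(int(round(16*v)) for v in u),8,c,-1,shift=4)
cv2.imwrite('pics/w1c.png',cv2.resize(im[160:260,270:390],None,fx=5,fy=5,interpolation=cv2.INTER_NEAREST))
E
```

```text
skirt [0.422  0.2925 0.051 ] bore [0.4197 0.2941 0.063 ] cap [0.52   0.2877 0.056 ]
[0.4164 0.3018 0.071 ] [201.9733 267.017 ]
```

View pics/w1c.png

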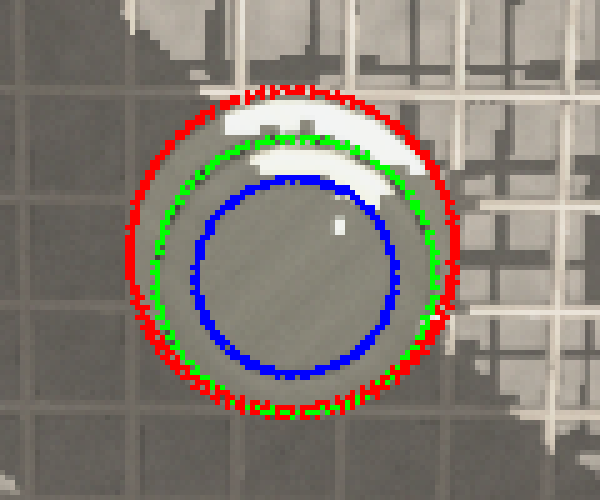

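The overlay fits well, but the camera pose was read after the arm had settled, so I'll go lower, settle and measure again.

Request:
{"fn": "move_arm", "kwargs": {
  "series": [
    [0,0,0,3,2,20,100],
    [0,0,0,3,2,20,100],
    [0,0,0,0,0,20,100],
    [0,0,0,0,0,0,100],
    [0,0,0,0,0,0,100],
    [0,0,0,0,0,0,100]
  ]
}}

```text
time: 4.28
position: [0.4197, 0.2975, 0.3457]
eef_rot: [-3.141, -0.001, -0.035]
wrist_force: [-0.3, 0.4, 1.2]
grip_width: 0.0856
grasp_force: 0.0
```

```bash
cat >> look.py <<'E'
def fit(im,P,x,y,rings,n=120,it=60):
    """refine xy by maximising gradient along projected rings"""
    from scipy.optimize import minimize
    g=cv2.GaussianBlur(cv2.cvtColor(im,cv2.COLOR_BGR2GRAY),(0,0),1.2).astype(np.float32)
    G=np.hypot(cv2.Sobel(g,cv2.CV_32F,1,0),cv2.Sobel(g,cv2.CV_32F,0,1)); G=np.minimum(G,120)
    t=np.linspace(0,2*np.pi,n,endpoint=False)
    def cost(v):
        pts=np.array([proj('wrist',(v[0]+r*np.cos(a),v[1]+r*np.sin(a),z),P) for r,z in rings for a in t],np.float32)
        return -cv2.remap(G,pts[:,0].reshape(1,-1),pts[:,1].reshape(1,-1),cv2.INTER_LINEAR).mean()
    gr=[(cost((x+i,y+j)),x+i,y+j) for i in np.arange(-.012,.0121,.003) for j in np.arange(-.012,.0121,.003)]
    b=min(gr); m=minimize(cost,b[1:],method='Nelder-Mead',options=dict(initial_simplex=[[b[1],b[2]],[b[1]+.002,b[2]],[b[1],b[2]+.002]],maxiter=it)); return m.x,m.fun
def overlay(im,P,x,y,rings,name,f=3):
    o=im.copy(); U=[]
    for r,z in rings:
        for a in np.linspace(0,2*np.pi,120):
            u=proj('wrist',(x+r*np.cos(a),y+r*np.sin(a),z),P); U.append(u); cv2.circle(o,tuple(int(round(16*v)) for v in u),6,(0,0,255),-1,shift=4)
    lo=np.maximum(np.min(U,0).astype(int)-30,0); hi=np.max(U,0).astype(int)+30
    c=o[lo[1]:hi[1],lo[0]:hi[0]]; f=min(f,790/c.shape[1],590/c.shape[0]); cv2.imwrite(f'pics/{name}.png',cv2.resize(c,None,fx=f,fy=f))
E
python3 - <<'E'
from look import *
s,P,im=look('w2')
rg=[(.03,.049),(.024,.071)]
h,c=fit(im,P,.418,.298,rg); print('head',h,c)
cp,c=fit(im,P,h[0]+.1,h[1]-.003,[(.025,.0535)]); print('cap',cp,c)
print('tool delta head',todelta(s,[h[0]-s['position'][0],h[1]-s['position'][1],0]))
overlay(im,P,*h,rg,'w2c',4)
E
```

```text
pos [0.4197 0.2975 0.3457] [-3.1411 -0.001  -0.0346] t 4.2833 F [-0.3   0.41  1.22] w 0.08556657975933084
head [0.4179 0.3027] -62.08028030395508
cap [0.5176 0.2989] -119.78244018554688
tool delta head [-2.0064 -5.129   0.0005]
```

View pics/w2c.png

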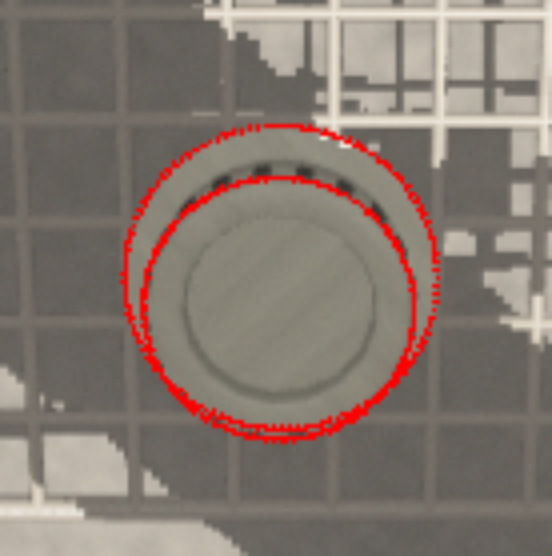

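The head is at (0.418, 0.3025), which agrees with the top view, so I'll go down and grip it.

Request:
{"fn": "move_arm", "kwargs": {
  "series": [
    [0,0,0,-1,-2.5,30,100],
    [0,0,0,-1,-2.5,30,100],
    [0,0,0,0,0,30,100],
    [0,0,0,0,0,20,100],
    [0,0,0,0,0,13,100],
    [0,0,0,0,0,0,100],
    [0,0,0,0,0,0,100],
    [0,0,0,0,0,0,70]
  ],
  "squeeze": 35
}}

```text
time: 5.0
position: [0.418, 0.3035, 0.2232]
eef_rot: [-3.14, -0.002, -0.034]
wrist_force: [-0.1, 0.5, 0.9]
grip_width: 0.0754
grasp_force: 0.0
```

Request:
{"fn": "move_arm", "kwargs": {
  "series": [
    [0,0,0,0,0,0,0],
    [0,0,0,0,0,0,0],
    [0,0,0,0,0,0,0],
    [0,0,0,0,0,0,0],
    [0,0,0,0,0,0,0],
    [0,0,0,0,0,0,0]
  ]
}}

```text
time: 5.5
position: [0.4178, 0.3034, 0.223]
eef_rot: [-3.14, -0.002, -0.034]
wrist_force: [-0.9, -0.9, 8.1]
grip_width: 0.047
grasp_force: 34.8
```

Request:
{"fn": "move_arm", "kwargs": {
  "series": [
    [0,0,0,0,0,-10,0],
    [0,0,0,0,0,-30,0],
    [0,0,0,0,0,-35,0],
    [0,0,0,0,0,-35,0],
    [0,0,0,0,0,-35,0],
    [0,0,0,5,15,0,0],
    [0,0,0,10,30,0,0],
    [0,0,0,12,35,0,0]
  ]
}}

```text
time: 6.17
position: [0.4411, 0.223, 0.3684]
eef_rot: [-3.139, -0.002, -0.029]
wrist_force: [1.3, -0.1, -2.1]
grip_width: 0.0469
grasp_force: 37.4
```

Request:
{"fn": "move_arm", "kwargs": {
  "series": [
    [0,0,0,12,36,0,0],
    [0,0,0,12,36,0,0],
    [0,0,0,12,36,0,0],
    [0,0,0,12,36,0,0],
    [0,0,0,12,36,0,0],
    [0,0,0,12,36,0,0],
    [0,0,0,12,36,0,0],
    [0,0,0,12,36,0,0]
  ]
}}

```text
time: 6.83
position: [0.5279, -0.0708, 0.3676]
eef_rot: [-3.141, -0.001, -0.033]
wrist_force: [1.2, -0.1, -1.4]
grip_width: 0.047
grasp_force: 37.4
```

Request:
{"fn": "move_arm", "kwargs": {
  "series": [
    [0,0,0,20,35,0,0],
    [0,0,0,20,25,0,0],
    [0,0,0,10,15,0,0],
    [0,0,0,0,0,0,0],
    [0,0,0,0,0,0,0],
    [0,0,0,0,0,0,0]
  ]
}}

```text
time: 7.33
position: [0.5749, -0.1444, 0.3669]
eef_rot: [-3.141, 0.001, -0.032]
wrist_force: [0.2, -0.2, -2.2]
grip_width: 0.0465
grasp_force: 37.4
```

```bash
python3 - <<'E'
from look import *
s,P,im=look('w3'); print('grip',s['grasp_force'])
h,c=fit(im,P,.634,-.141,[(.02,.085)]); print('open wrist',h,c, proj('wrist',(h[0],h[1],.085),P))
E
```

```text
pos [ 0.5749 -0.1444  0.3669] [-3.1405  0.0007 -0.0324] t 7.3333 F [ 0.22 -0.18 -2.22] w 0.046529065164155343
grip 37.395878909155726
open wrist [ 0.6352 -0.1423] -115.9468994140625 [313.7167 154.4755]
```

View pics/w3.png

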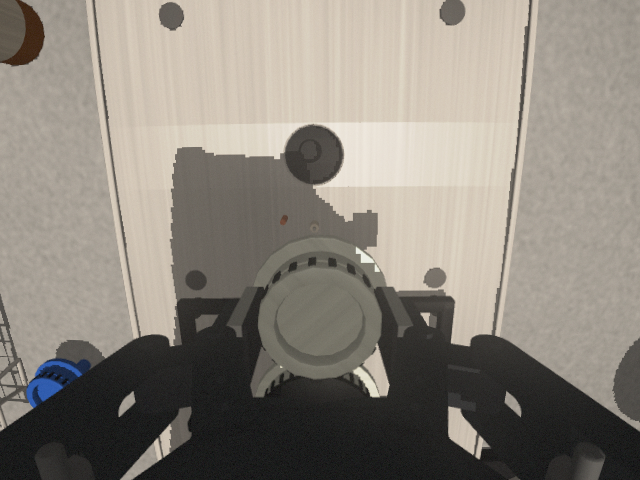

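The wrist view shows the opening at (314,154) and the pins at (285,219) and (314,227), with the head held upright. There's a faint ring inside the opening near (310,150) that may be the socket, so I'll stretch the contrast there and also check how the head sits in the fingers.

```bash
python3 - <<'E'
from look import *
P=vision.camera_params('wrist'); s=monitor.observe(); im=vision.get_image('wrist')
c=im[115:195,274:354].astype(float); c=np.clip((c-20)*3,0,255).astype(np.uint8)
cv2.imwrite('pics/w3c.png',cv2.resize(c,None,fx=7,fy=7,interpolation=cv2.INTER_CUBIC))
h,cc=fit(im,P,*at('wrist',(310,150),.067,P)[:2],[(.008,.067)]); print('socket?',h,cc,proj('wrist',(*h,.067),P))
# gripped head
z=s['position'][2]-.178
g,cc=fit(im,P,s['position'][0],s['position'][1],[(.024,z+.026),(.017,z+.026)]); print('held',g,cc,s['position'], todelta(s,[g[0]-s['position'][0],g[1]-s['position'][1],0]))
E
```

```text
socket? [ 0.6447 -0.1303] -52.421852111816406 [297.8058 141.1873]
held [ 0.575  -0.1441] -53.90532302856445 [ 0.5749 -0.144   0.3669] [ 0.1147  0.0182 -0.0001]
```

View pics/w3c.png

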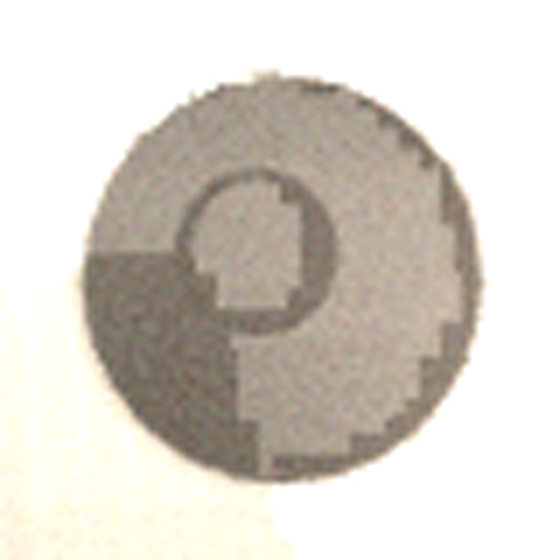

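The socket rim shows as a circle of about 11 px radius at (310.4,150.6), inside the opening centred at (314,154).

```bash
python3 - <<'E'
from look import *
P=vision.camera_params('wrist'); s=monitor.observe()
k=at('wrist',(310.4,150.6),.067,P); o=at('wrist',(314,154.3),.085,P)
e=proj('wrist',k+[.008,0,0],P); print('socket',k,'open',o,'offset stove frame',R.from_euler('z',.033).apply(k-o),'rad px',proj('wrist',k+[0,.008,0],P)-proj('wrist',k,P))
print('delta',todelta(s,[k[0]-s['position'][0],k[1]-s['position'][1],0]), s['position'])
E
```

```text
socket [ 0.6378 -0.1392  0.067 ] open [ 0.6354 -0.1421  0.085 ] offset stove frame [ 0.0023  0.0029 -0.018 ] rad px [-10.914    0.3584]
delta [62.6446 -6.7582 -0.0211] [ 0.575  -0.144   0.3669]
```

Request:
{"fn": "move_arm", "kwargs": {
  "series": [
    [0,0,0,20,-2.3,0,0],
    [0,0,0,30,-3,0,0],
    [0,0,0,12.6,-1.5,0,0],
    [0,0,0,0,0,20,0],
    [0,0,0,0,0,30,0],
    [0,0,0,0,0,25,0],
    [0,0,0,0,0,5,0],
    [0,0,0,0,0,0,0]
  ]
}}

```text
time: 8.1
position: [0.6372, -0.1397, 0.2851]
eef_rot: [-3.141, 0.004, -0.032]
wrist_force: [-0.2, 0.1, -0.6]
grip_width: 0.0472
grasp_force: 37.4
```

Request:
{"fn": "move_arm", "kwargs": {
  "series": [
    [0,0,0,0,0,1.5,0],
    [0,0,0,0,0,1.5,0],
    [0,0,0,0,0,1.5,0],
    [0,0,0,0,0,1.5,0],
    [0,0,0,0,0,1.5,0],
    [0,0,0,0,0,1,0],
    [0,0,0,0,0,1,0]
  ]
}}

```text
time: 8.68
position: [0.6386, -0.141, 0.2779]
eef_rot: [3.141, -0.001, -0.034]
wrist_force: [-0.3, -0.4, 3.8]
grip_width: 0.0468
grasp_force: 37.8
```

Contact, with the stem just beside the socket. I'll feel towards the seen centre.

Request:
{"fn": "move_arm", "kwargs": {
  "series": [
    [0,0,0,-0.4,-0.7,0,0],
    [0,0,0,-0.4,-0.7,0,0],
    [0,0,0,0,-0.4,0,0],
    [0,0,0,0,0,0,0]
  ]
}}

```text
time: 9.02
position: [0.6372, -0.1388, 0.2769]
eef_rot: [-3.141, 0.001, -0.034]
wrist_force: [-0.1, 0.5, -1.6]
grip_width: 0.0467
grasp_force: 37.4
```

The force fell to the part's weight alone, so the stem is over the socket. I'll lower it.

Request:
{"fn": "move_arm", "kwargs": {
  "series": [
    [0,0,0,0,0,1,0],
    [0,0,0,0,0,1.5,0],
    [0,0,0,0,0,1.5,0],
    [0,0,0,0,0,0,0]
  ]
}}

```text
time: 9.35
position: [0.6371, -0.1388, 0.2723]
eef_rot: [-3.141, 0.001, -0.033]
wrist_force: [-0.4, -0.3, -1.6]
grip_width: 0.0467
grasp_force: 37.4
```

Request:
{"fn": "move_arm", "kwargs": {
  "series": [
    [0,0,0,0,0,2,0],
    [0,0,0,0,0,2,0],
    [0,0,0,0,0,2,0],
    [0,0,0,0,0,1,0],
    [0,0,0,0,0,1,0],
    [0,0,0,0,0,0.5,0],
    [0,0,0,0,0,0,0]
  ]
}}

```text
time: 9.93
position: [0.6374, -0.139, 0.2646]
eef_rot: [-3.142, 0.0, -0.033]
wrist_force: [0.8, 0.4, -1.3]
grip_width: 0.0469
grasp_force: 37.4
```

Request:
{"fn": "move_arm", "kwargs": {
  "series": [
    [0,0,0,0,0,0.5,0],
    [0,0,0,0,0,0.5,0],
    [0,0,0,0,0,0.3,0],
    [0,0,0,0,0,0,0]
  ]
}}

```text
time: 10.27
position: [0.6374, -0.139, 0.2633]
eef_rot: [-3.142, 0.0, -0.033]
wrist_force: [-0.9, 0.2, -1.4]
grip_width: 0.0468
grasp_force: 37.4
```

Request:
{"fn": "move_arm", "kwargs": {
  "series": [
    [0,0,0,0,0,0.5,0],
    [0,0,0,0,0,0.5,0],
    [0,0,0,0,0,0,0]
  ]
}}

```text
time: 10.52
position: [0.6375, -0.139, 0.2632]
eef_rot: [3.142, 0.0, -0.034]
wrist_force: [-3.0, 0.5, 5.5]
grip_width: 0.0467
grasp_force: 38.2
```

Request:
{"fn": "move_arm", "kwargs": {
  "series": [
    [0,0,0,0,0,0.5,0],
    [0,0,0,0,0,0,0]
  ]
}}

```text
time: 10.68
position: [0.6375, -0.139, 0.2632]
eef_rot: [3.141, 0.0, -0.034]
wrist_force: [-3.8, 0.4, 8.8]
grip_width: 0.0469
grasp_force: 38.6
```

The head is home: z 0.2632 matches the expected 0.263, with a firm stop. I'll release, rise and look.

Request:
{"fn": "move_arm", "kwargs": {
  "series": [
    [0,0,0,0,0,-0.5,20],
    [0,0,0,0,0,0,80],
    [0,0,0,0,0,0,100],
    [0,0,0,0,0,0,100],
    [0,0,0,0,0,0,100],
    [0,0,0,0,0,-5,100],
    [0,0,0,0,0,-25,100],
    [0,0,0,0,0,-30,100]
  ]
}}

```text
time: 11.35
position: [0.6365, -0.1388, 0.3211]
eef_rot: [-3.141, 0.005, -0.033]
wrist_force: [0.9, 0.3, 0.2]
grip_width: 0.0855
grasp_force: 0.0
```

Request:
{"fn": "move_arm", "kwargs": {
  "series": [
    [0,0,0,0,0,-30,100],
    [0,0,0,0,0,-30,100],
    [0,0,0,0,0,0,100],
    [0,0,0,0,0,0,100],
    [0,0,0,0,0,0,100]
  ]
}}

```text
time: 11.77
position: [0.6372, -0.139, 0.3821]
eef_rot: [3.142, 0.001, -0.033]
wrist_force: [-0.5, -0.5, -0.4]
grip_width: 0.0854
grasp_force: 0.0
```

```bash
python3 - <<'E'
from look import *
s,P,im=look('w4')
rg=[(.024,.111),(.017,.111),(.03,.088)]
h,c=fit(im,P,.6374,-.139,rg); print('head',h,c, 'bore only',fit(im,P,.6374,-.139,[(.017,.111)]))
print('delta to cap',todelta(s,[.5176-s['position'][0],.2989-s['position'][1],0]))
overlay(im,P,*h,rg,'w4c',4)
E
```

```text
pos [ 0.6372 -0.139   0.3821] [ 3.1416  0.0005 -0.0334] t 11.7667 F [-0.46 -0.47 -0.42] w 0.08541894073481873
head [ 0.6369 -0.1389] -52.717002868652344 bore only (array([ 0.645, -0.152]), np.float64(-50.22749710083008))
delta to cap [-134.1489 -433.6228    0.0682]
```

View pics/w4c.png

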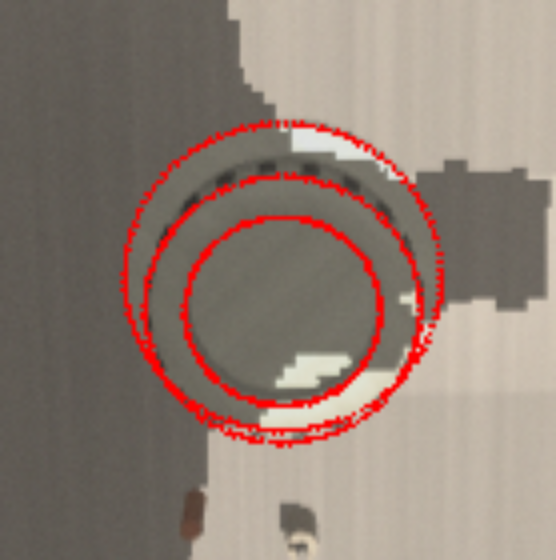

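The overlay with the hob-level heights fits, so the head sits flat on the hob at (0.637, -0.139). Next is the cap.

Request:
{"fn": "move_arm", "kwargs": {
  "series": [
    [0,0,0,-5,-17,0,100],
    [0,0,0,-10,-34,0,100],
    [0,0,0,-11,-35,0,100],
    [0,0,0,-11,-35,0,100],
    [0,0,0,-11,-35,0,100],
    [0,0,0,-11,-35,0,100],
    [0,0,0,-11,-35,0,100],
    [0,0,0,-11,-35,0,100]
  ]
}}

```text
time: 12.48
position: [0.564, 0.126, 0.381]
eef_rot: [3.141, 0.003, -0.033]
wrist_force: [0.6, 0.2, 0.9]
grip_width: 0.0854
grasp_force: 0.0
```

Request:
{"fn": "move_arm", "kwargs": {
  "series": [
    [0,0,0,-11,-35,0,100],
    [0,0,0,-11,-35,0,100],
    [0,0,0,-11,-35,0,100],
    [0,0,0,-11,-35,10,100],
    [0,0,0,-9,-33,20,100],
    [0,0,0,0,0,0,100],
    [0,0,0,0,0,0,100],
    [0,0,0,0,0,0,100]
  ]
}}

```text
time: 13.15
position: [0.518, 0.2985, 0.3511]
eef_rot: [3.14, 0.002, -0.033]
wrist_force: [0.9, -1.3, 0.5]
grip_width: 0.0854
grasp_force: 0.0
```

```bash
python3 - <<'E'
from look import *
s,P,im=look('w5')
for z in (.0535,.0565): 
  h,c=fit(im,P,.5176,.2989,[(.025,z)]); print('cap',z,h,c,todelta(s,[h[0]-s['position'][0],h[1]-s['position'][1],0]))
E
```

```text
pos [0.518  0.2985 0.3511] [ 3.1396  0.0018 -0.0335] t 13.15 F [ 0.9  -1.28  0.5 ] w 0.08542840883659687
cap 0.0535 [0.517  0.2989] -104.53419494628906 [-1.0257 -0.3268  0.0012]
cap 0.0565 [0.5177 0.2988] -107.02486419677734 [-0.2738 -0.2563 -0.    ]
```

Request:
{"fn": "move_arm", "kwargs": {
  "series": [
    [0,0,0,-0.5,-0.3,30,100],
    [0,0,0,0,0,35,100],
    [0,0,0,0,0,30,100],
    [0,0,0,0,0,25,100],
    [0,0,0,0,0,10,100],
    [0,0,0,0,0,0,80],
    [0,0,0,0,0,0,70],
    [0,0,0,0,0,0,70]
  ],
  "squeeze": 30
}}

```text
time: 13.87
position: [0.5186, 0.2996, 0.2242]
eef_rot: [-3.14, -0.003, -0.034]
wrist_force: [0.4, 0.9, 0.6]
grip_width: 0.0598
grasp_force: 0.0
```

Request:
{"fn": "move_arm", "kwargs": {
  "series": [
    [0,0,0,0,0,0,0],
    [0,0,0,0,0,0,0],
    [0,0,0,0,0,0,0],
    [0,0,0,0,0,0,0],
    [0,0,0,0,0,0,0]
  ]
}}

```text
time: 14.28
position: [0.5185, 0.2999, 0.2247]
eef_rot: [-3.14, -0.003, -0.034]
wrist_force: [-0.4, -1.3, 7.0]
grip_width: 0.0469
grasp_force: 29.6
```

The width reads 46.9 mm against a 50 mm rim, so the fingers closed on the dome above it. I'll reopen, go lower and grip again.

Request:
{"fn": "move_arm", "kwargs": {
  "series": [
    [0,0,0,0,0,0,80],
    [0,0,0,0,0,0,80],
    [0,0,0,0,0,0,80],
    [0,0,0,0,0,4,80],
    [0,0,0,0,0,3.5,80],
    [0,0,0,0,0,0,80],
    [0,0,0,0,0,0,80]
  ]
}}

```text
time: 14.87
position: [0.5173, 0.2994, 0.2143]
eef_rot: [3.141, 0.001, -0.033]
wrist_force: [-0.5, -0.4, -0.1]
grip_width: 0.0684
grasp_force: 0.0
```

Request:
{"fn": "move_arm", "kwargs": {
  "series": [
    [0,0,0,0,0,0,0],
    [0,0,0,0,0,0,0],
    [0,0,0,0,0,0,0],
    [0,0,0,0,0,0,0],
    [0,0,0,0,0,0,0],
    [0,0,0,0,0,0,0]
  ]
}}

```text
time: 15.37
position: [0.5178, 0.3, 0.2158]
eef_rot: [-3.141, -0.001, -0.033]
wrist_force: [-0.7, 0.1, 5.7]
grip_width: 0.0479
grasp_force: 33.5
```

Request:
{"fn": "move_arm", "kwargs": {
  "series": [
    [0,0,0,0,0,-5,0],
    [0,0,0,0,0,-25,0],
    [0,0,0,0,0,-35,0],
    [0,0,0,0,0,-35,0],
    [0,0,0,0,0,-35,0],
    [0,0,0,0,0,0,0],
    [0,0,0,0,0,0,0],
    [0,0,0,0,0,0,0]
  ]
}}

```text
time: 16.03
position: [0.5172, 0.2992, 0.3495]
eef_rot: [3.141, 0.001, -0.034]
wrist_force: [-0.1, 0.3, -1.4]
grip_width: 0.0477
grasp_force: 31.3
```

```bash
python3 - <<'E'
from look import *
s,P,im=look('w6'); print(s['grasp_force'])
p=s['position']
for dz in (.163,.161,.159):   # rim top below TCP
  z=p[2]-dz
  h,c=fit(im,P,p[0],p[1],[(.025,z)]); print('cap',dz,h,c,todelta(s,[h[0]-p[0],h[1]-p[1],0]))
c=im[200:460,160:480]; cv2.imwrite('pics/w6c.png',cv2.resize(np.clip(c.astype(float)*2,0,255).astype(np.uint8),None,fx=2.25,fy=2.25))
E
```

```text
pos [0.5172 0.2992 0.3495] [ 3.1409  0.0006 -0.0335] t 16.0333 F [-0.14  0.33 -1.4 ] w 0.047656484454790975
31.32884155958891
cap 0.163 [0.5138 0.2987] -50.901023864746094 [-3.4591  0.5783  0.0026]
cap 0.161 [0.5161 0.2986] -57.746299743652344 [-1.0947  0.5968  0.0011]
cap 0.159 [0.5176 0.2986] -77.40754699707031 [0.4162 0.5466 0.0001]
```

View pics/w6c.png

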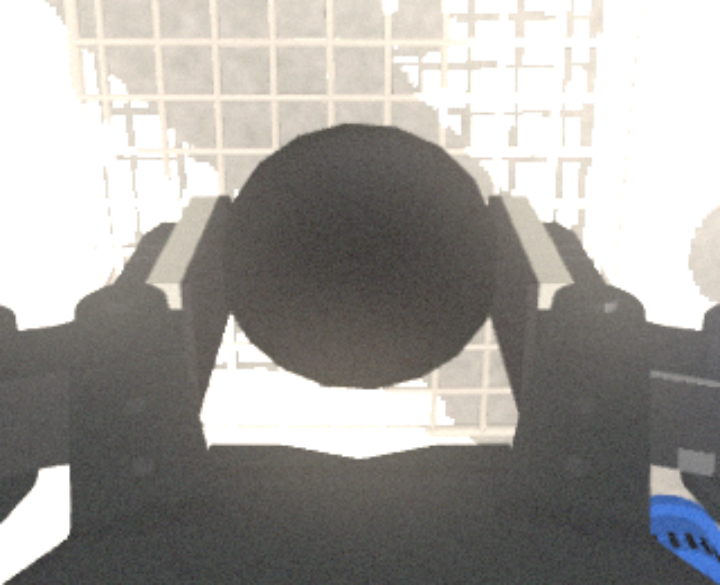

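The cap is held level and centred between the pads. I'll carry it over the head.

Request:
{"fn": "move_arm", "kwargs": {
  "series": [
    [0,0,0,5,17,0,0],
    [0,0,0,10,34,0,0],
    [0,0,0,11,35,0,0],
    [0,0,0,11,35,0,0],
    [0,0,0,11,35,0,0],
    [0,0,0,11,35,0,0],
    [0,0,0,11,35,0,0],
    [0,0,0,11,35,0,0]
  ]
}}

```text
time: 16.75
position: [0.5893, 0.0341, 0.3481]
eef_rot: [3.141, 0.003, -0.033]
wrist_force: [0.4, -0.0, -0.8]
grip_width: 0.0478
grasp_force: 31.3
```

Request:
{"fn": "move_arm", "kwargs": {
  "series": [
    [0,0,0,11,35,0,0],
    [0,0,0,11,35,0,0],
    [0,0,0,11,35,0,0],
    [0,0,0,11,35,0,0],
    [0,0,0,9.6,32.8,0,0],
    [0,0,0,0,0,0,0],
    [0,0,0,0,0,0,0],
    [0,0,0,0,0,0,0]
  ]
}}

```text
time: 17.42
position: [0.6371, -0.1377, 0.3482]
eef_rot: [-3.14, 0.003, -0.033]
wrist_force: [-0.0, 0.4, -1.3]
grip_width: 0.0476
grasp_force: 31.3
```

Request:
{"fn": "move_arm", "kwargs": {
  "series": [
    [0,0,0,0.2,1.2,20,0],
    [0,0,0,0,0,25,0],
    [0,0,0,0,0,12,0],
    [0,0,0,0,0,5,0],
    [0,0,0,0,0,0,0],
    [0,0,0,0,0,0,0],
    [0,0,0,0,0,0,0]
  ]
}}

```text
time: 18.0
position: [0.6383, -0.1394, 0.2892]
eef_rot: [3.141, -0.002, -0.033]
wrist_force: [0.5, 0.2, -0.6]
grip_width: 0.0476
grasp_force: 31.3
```

Request:
{"fn": "move_arm", "kwargs": {
  "series": [
    [0,0,0,0,0,1,0],
    [0,0,0,0,0,1,0],
    [0,0,0,0,0,1,0],
    [0,0,0,0,0,1,0],
    [0,0,0,0,0,1,0],
    [0,0,0,0,0,0,0]
  ]
}}

```text
time: 18.5
position: [0.6376, -0.1397, 0.2826]
eef_rot: [-3.142, 0.0, -0.033]
wrist_force: [-0.1, -0.0, -0.2]
grip_width: 0.0478
grasp_force: 31.3
```

Request:
{"fn": "move_arm", "kwargs": {
  "series": [
    [0,0,0,0,-0.5,0.7,0],
    [0,0,0,0,0,0.7,0],
    [0,0,0,0,0,0.7,0],
    [0,0,0,0,0,0,0]
  ]
}}

```text
time: 18.83
position: [0.6377, -0.1392, 0.2806]
eef_rot: [-3.142, 0.0, -0.033]
wrist_force: [0.0, 0.5, -0.7]
grip_width: 0.0476
grasp_force: 31.4
```

Request:
{"fn": "move_arm", "kwargs": {
  "series": [
    [0,0,0,0,0,0.7,0],
    [0,0,0,0,0,0.7,0],
    [0,0,0,0,0,0,0]
  ]
}}

```text
time: 19.08
position: [0.6377, -0.1392, 0.2792]
eef_rot: [-3.141, 0.0, -0.033]
wrist_force: [-0.8, -0.0, -0.5]
grip_width: 0.048
grasp_force: 31.4
```

Request:
{"fn": "move_arm", "kwargs": {
  "series": [
    [0,0,0,0,0,0.7,0],
    [0,0,0,0,0,0.7,0],
    [0,0,0,0,0,0.7,0],
    [0,0,0,0,0,0,0]
  ]
}}

```text
time: 19.42
position: [0.6377, -0.1392, 0.2771]
eef_rot: [-3.142, 0.0, -0.033]
wrist_force: [0.5, 0.9, -0.3]
grip_width: 0.0478
grasp_force: 31.4
```

Request:
{"fn": "move_arm", "kwargs": {
  "series": [
    [0,0,0,0,0,0.5,0],
    [0,0,0,0,0,0.5,0],
    [0,0,0,0,0,0,0]
  ]
}}

```text
time: 19.67
position: [0.6378, -0.1392, 0.2767]
eef_rot: [-3.142, -0.0, -0.033]
wrist_force: [-1.9, 0.7, 3.4]
grip_width: 0.0476
grasp_force: 31.7
```

It stops at 0.2767 against a predicted 0.2765, so the cap is seated. I'll press lightly, then release and rise.

Request:
{"fn": "move_arm", "kwargs": {
  "series": [
    [0,0,0,0,0,0.4,0],
    [0,0,0,0,0,0,0]
  ]
}}

```text
time: 19.83
position: [0.6378, -0.1392, 0.2766]
eef_rot: [3.142, -0.0, -0.033]
wrist_force: [-2.2, 1.4, 5.8]
grip_width: 0.048
grasp_force: 32.0
```

Request:
{"fn": "move_arm", "kwargs": {
  "series": [
    [0,0,0,0,0,-0.5,50],
    [0,0,0,0,0,0,80],
    [0,0,0,0,0,0,100],
    [0,0,0,0,0,0,100],
    [0,0,0,0,0,0,100],
    [0,0,0,0,0,-10,100],
    [0,0,0,0,0,-25,100],
    [0,0,0,0,0,-30,100]
  ]
}}

```text
time: 20.5
position: [0.637, -0.1391, 0.3408]
eef_rot: [-3.141, 0.004, -0.033]
wrist_force: [1.1, -0.2, -0.5]
grip_width: 0.0856
grasp_force: 0.0
```

Request:
{"fn": "move_arm", "kwargs": {
  "series": [
    [0,0,0,0,0,-25,100],
    [0,0,0,0,0,-10,100],
    [0,0,0,0,0,0,100],
    [0,0,0,0,0,0,100],
    [0,0,0,0,0,0,100]
  ]
}}

```text
time: 20.92
position: [0.6371, -0.1392, 0.3747]
eef_rot: [-3.141, 0.003, -0.033]
wrist_force: [0.5, -0.0, -1.0]
grip_width: 0.0855
grasp_force: 0.0
```

```bash
python3 - <<'E'
from look import *
s,P,im=look('w7')
for rg in ([(.025,.114)],[(.025,.1175)],[(.025,.122)]): print(rg,fit(im,P,.6375,-.139,rg))
print('skirt',fit(im,P,.6375,-.139,[(.03,.091)]))
# ellipse of the dark cap
g=cv2.cvtColor(im,cv2.COLOR_BGR2GRAY); u=proj('wrist',(.637,-.139,.1175),P).astype(int); print('grey at cap',g[u[1],u[0]])
n,l,st,ce=cv2.connectedComponentsWithStats((g<70).astype(np.uint8)); k=l[u[1],u[0]]; print('blob',st[k],ce[k]); 
e=at('wrist',ce[k],.1175,P); print(e)
print([(np.round(d['uv'],1).tolist(),round(d['confidence'],2)) for d in nets.find_in('wrist','burner_cap')][:2],u)
E
```

```text
pos [ 0.6371 -0.1392  0.3747] [-3.1413  0.0028 -0.0334] t 20.9167 F [ 0.54 -0.04 -1.01] w 0.0854948355171284
[(0.025, 0.114)] (array([ 0.6374, -0.1391]), np.float64(-106.22550201416016))
[(0.025, 0.1175)] (array([ 0.6382, -0.1392]), np.float64(-110.2613525390625))
[(0.025, 0.122)] (array([ 0.6392, -0.1395]), np.float64(-106.58003234863281))
skirt (array([ 0.6315, -0.1412]), np.float64(-80.9017105102539))
grey at cap 47
blob [ 282  207   75   76 4351] [319.1908 245.4208]
[ 0.639  -0.1391  0.1175]
[([320.1, 248.6], 0.55)] [319 248]
```

The cap's rim fits best at the seated height of 117.5 mm, and it is centred on the head within its clearance.

```bash
python3 -c "
from bench import robot; print(robot.sign_off())"
```

```text
the job is handed in; nothing more can be done
None
```

The burner head is fully down in its socket, the cap is seated in the head's top, and the job was handed in at about 21 s with contact forces under 10 N.

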